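Sort look-alike studio tins by weight into their bays

TASK

The three look-alike tins in the tray hold a lead slug, glass, or nothing: lift each out to feel its weight, then push it along the table fully home in its bay - the heaviest in the bay with the metal ingot on top, the middle one in the bay with the glass disc on top, the lightest in the bay with nothing on top. Keep the tins upright and leave everything else where it is.

Things in the scene. Friction and masses are not known exactly. Their poses are not given: they have to be found in the camera images.
- tin_a: one of three exactly alike closed sheet-metal tins, 110 long (x) x 52 wide (y) x 46 mm high; origin under its centre, z up; starts flat in the tray, x within 0.55 rad of world x. Grip it across its width. Whole tin weighs about 620 g with the lead slug (at least 580), 290 g with glass (270 to 310), 140 g empty; only the weight tells which. Balanced at its middle.
- tin_b: one of three exactly alike closed sheet-metal tins, 110 long (x) x 52 wide (y) x 46 mm high; origin under its centre, z up; starts flat in the tray, x within 0.55 rad of world x. Grip it across its width. Whole tin weighs about 620 g with the lead slug (at least 580), 290 g with glass (270 to 310), 140 g empty; only the weight tells which. Balanced at its middle.
- tin_c: one of three exactly alike closed sheet-metal tins, 110 long (x) x 52 wide (y) x 46 mm high; origin under its centre, z up; starts flat in the tray, x within 0.55 rad of world x. Grip it across its width. Whole tin weighs about 620 g with the lead slug (at least 580), 290 g with glass (270 to 310), 140 g empty; only the weight tells which. Balanced at its middle.
- bay_lead: fixed plywood pigeonhole, mouth at x = -60 mm facing -x (the robot); walls 6 mm thick, 50 high, no floor; inside 62 wide (y), back wall's inner face at x = +54 mm. Origin at table level. A strap across the top (x -14 to 28, z 50 to 56 mm) bars entry from above. On it: a dark metal ingot, 30 x 60 x 17 mm.
- bay_glass: fixed plywood pigeonhole, mouth at x = -60 mm facing -x (the robot); walls 6 mm thick, 50 high, no floor; inside 62 wide (y), back wall's inner face at x = +54 mm. Origin at table level. A strap across the top (x -14 to 28, z 50 to 56 mm) bars entry from above. On it: a round stepped glass disc, 36 mm across, 16 mm high.
- bay_empty: fixed plywood pigeonhole, mouth at x = -60 mm facing -x (the robot); walls 6 mm thick, 50 high, no floor; inside 62 wide (y), back wall's inner face at x = +54 mm. Origin at table level. A strap across the top (x -14 to 28, z 50 to 56 mm) bars entry from above. On it: nothing.
- bay_lead_home (a point): point on the table inside bay_lead, 1 mm short of its origin (x = -1 mm): where the origin of a tin stands when fully home
- bay_glass_home (a point): point on the table inside bay_glass, 1 mm short of its origin (x = -1 mm): where the origin of a tin stands when fully home
- bay_empty_home (a point): point on the table inside bay_empty, 1 mm short of its origin (x = -1 mm): where the origin of a tin stands when fully home
- tray: fixed shallow plywood tray, 370 (x) x 400 mm (y), floor 5 mm thick, rim 5 mm thick and 18 mm high above the table; origin on the table at its centre. The tins start in it.
- table: the wooden work table; its top is at height 0.
- pliers: pliers with blue handles, 130 x 60 mm, lying in the far right corner of the tray, origin under the pivot (bystander: leave it where it is)
- brush: hand brush lying to the right of the tray, origin under it (bystander: leave it where it is)
- spool: solder spool, 68 mm across, 44 mm high, standing between the tray and the bays, origin under its centre (bystander: leave it where it is)
- hammer: hammer lying behind the bays, origin under it (bystander: leave it where it is)
- jar: jar, 64 mm across, 85 mm high, behind the tray, origin under its centre (bystander: leave it where it is)
- block: wooden block 100 x 45 x 30 mm, lying behind the bays, origin under its centre (bystander: leave it where it is)

How it is judged:
By the outcome, as a careful person would: the job done as asked, in the order asked, and still so for the second after the job is handed in, with the robot touching nothing.
It also fails if it takes over 72 s, if anything falls off the work surface, if the arm or the gripper's body presses on something with over 40 N, if the wrist force passes 120 N, or if a joint passes its speed limit or range.

ROBOT

A 6-joint arm with a two-finger parallel gripper is mounted at the origin on the work surface. World frame = base frame: x ahead of the robot, y to its left, z up, the work surface at z = 0. Lengths are in m, angles in rad, forces in N, time in s.
With the tool pointing down it reaches from about 0.4 to 0.925 m from the base axis. Payload 12.5 kg.
Tool frame: the origin (TCP) lies on the centre line of the jaws, within the pads' length; the fingertips stand 19 mm ahead of it and the grasp point (between the pads) is the TCP; z points along the fingers, y is the line along which they close (so a half turn about z gives the same grasp; the last joint's range is limited). The gripper opens to 95 mm and grips with 3 to 60 N. Pads are 20 mm wide; open, the fingers measure 119 mm over their backs; the gripper's body (75 mm by 180 mm) begins 59 mm behind the grasp point.
Start: joints at [1.125, 0.491, 1.559, -0, 1.092, -0.106], TCP at [0.208, 0.589, 0.234] pointing down, gripper open.
Joint ranges: [-3.1, 3.1], [-0.84, 2.19], [0.05, 2.79], [-1.13, 4.28], [0.06, 2.93], [-2.69, 2.69]. Speed limits (rad/s): [2.22, 2.22, 2.79, 3.14, 3.14, 3.14].

INTERFACE

Orientations are given as a rotation vector (axis times angle).
In Python, from rig import r, optics, workorder gives the robot as it stands.
- The arm moves only by the tool play_rows, never from a script. Its argument "steps" is a list of rows, each an object of numbers: "dx", "dy", "dz": the shift along the tool's x, y, z in mm; "ax", "ay", "az": the turn, a rotation vector about the tool's x, y, z in rad. A call has 1 to 5 rows; each row shifts and turns the commanded pose from where the row before left it, along the tool's axes as they then stand; what a row does not reach is not made up. A row lasts 1/8 s, in which the tool goes at most 62.5 mm and 10.7 degrees, less where a joint would pass 70% of its speed; a pose out of reach is approached as far as the arm can. A call with a gripper value outside its range is refused whole. "claw" is the gripper's target within -1 to 1 (shut at 1, half-way at 0, fully open at -1), set as the call begins (left out, the last holds). The fingers move at their own pace and stop on an object; "grip_force" is the grip in N (left out, the last holds). Time passes only in rows, so rows that do not move let the fingers close. It gives the time, the measured TCP pose, the force, the opening and the grip force at its end, in the units of the state.
- r.get_state(): the state, without advancing time (a new reading comes with each control period).
- optics.camera(name): name is "scene" or "top" or "wrist"; returns a dict with "frame" (400x640x3 uint8, blue, green, red), "z_map" (400x640 float32, m along the optical axis (not along the pixel's ray), 0 where there is no reading), "K" (3x3 intrinsics, pixels), "R" (3x3) and "t" (3): a world point X has camera coordinates R X + t. Camera axes: x right, y down, z forward; pixel columns grow to the right and rows downward; lengths in m; the calibration is good to about 2 mm. A picture is of the moment at which its call begins.
- workorder.hand_in(): hands the job in; it is judged then, once.
The state is a dict: "time_s": time; "joints": joint angles; "qd": joint speeds; "tau": joint torques, N m; "tool_pos": TCP position; "orientation": TCP orientation; "force": force on the tool from outside, world axes, zero at the start; "torque": the same for the moment, N m; "gripper_width": finger opening in m; "grip_force": force on a finger pad.
Only numpy, scipy, OpenCV 4.12 (cv2) and the standard library are available. Lean on these libraries where they do the work, as an engineer would, in place of code of your own. Each camera call takes 0.05 s, during which the arm holds its last target. There are 200 camera calls.

## Working session

There is one attempt and no reset: what is moved stays moved. The work goes in short steps, Python scripts to look and compute and a tool call to move; the robot and the scene stay as the last step left them, time stands still between calls to the robot, and variables do not carry over. Pictures are saved under pics/ and viewed, at most 10 in all, crops included, and the job is handed in when it is done.

Besides the shell and the picture viewer there is one more tool, called after "Emit:" as name(argument=value, ...) on one line, values as JSON. play_rows: Moves the arm, as the interface text tells. Its arguments: {"type":"object","properties":{"steps":{"type":"array"},"claw":{"type":"number"},"grip_force":{"type":"number"}},"required":["steps"]}

```bash
ls; mkdir -p pics; python3 - <<'E'
from rig import r,optics
import cv2,numpy as np
print(r.get_state())
for n in("top","scene"):
    c=optics.camera(n); cv2.imwrite(f"pics/{n}0.png",c["frame"]); np.savez(f"{n}0.npz",**c); print(n,c["K"].tolist(),c["R"].round(3).tolist(),c["t"])
E
```

```text
pics
{'time_s': 0.0, 'joints': array([ 1.12541022e+00,  4.91535387e-01,  1.55943142e+00, -7.18354432e-06,
        1.09172257e+00, -1.05619921e-01]), 'qd': array([ 0.00124599, -0.00140766, -0.00057333, -0.00096053, -0.00194335,
        0.00022948]), 'tau': array([-1.62000808e-03, -6.12628913e+01, -2.58179319e+01,  6.92262151e-02,
        4.82266804e-02, -1.07755075e-04]), 'tool_pos': array([0.20818774, 0.58907266, 0.23308297]), 'orientation': array([-5.31085435e-01, -3.09608042e+00,  1.66033194e-03]), 'force': array([-0.52987675, -0.54713255, -0.13522358]), 'torque': array([0.01803484, 0.01306424, 0.04259647]), 'grip_force': 0.0, 'gripper_width': 0.09511721489179592}
top [[463.6955854154266, 0.0, 322.6506043603451], [0.0, 463.6955854154266, 201.0686917137521], [0.0, 0.0, 1.0]] [[0.016, -1.0, -0.001], [-0.991, -0.016, -0.135], [0.135, 0.003, -0.991]] [-0.09650092  0.59253638  1.52379136]
scene [[362.09238520272373, 0.0, 322.28418221637764], [0.0, 362.09238520272373, 202.01198634568001], [0.0, 0.0, 1.0]] [[-0.666, 0.746, 0.017], [0.505, 0.468, -0.726], [-0.549, -0.475, -0.688]] [ 0.48260966 -0.24556399  1.2739    ]
```

View pics/top0.png

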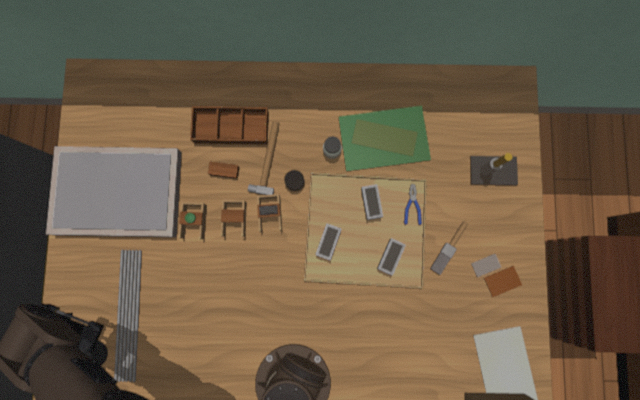

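View pics/scene0.png

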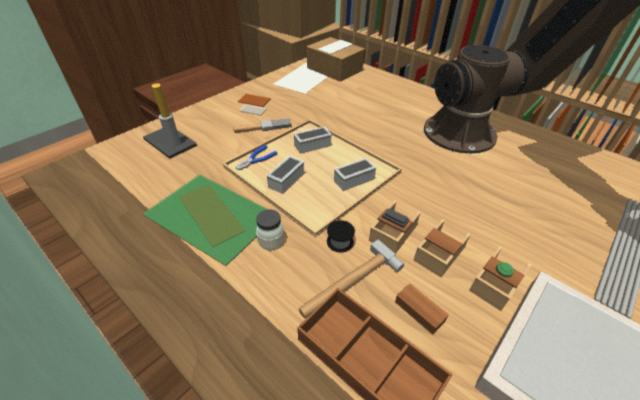

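The top view shows the tins at about px (373,202), (329,242) and (392,257). The bays are at (192,218) with the glass disc, (233,217) with nothing and (270,215) with the ingot. The scene view agrees. The spool is at top px (294,181), just beyond the ingot bay.

```bash
cat > h.py <<'E'
import numpy as np,cv2
def cloud(c):
    K,R,t=c["K"],c["R"],c["t"]; z=c["z_map"]; v,u=np.indices(z.shape)
    P=np.stack([(u-K[0,2])*z/K[0,0],(v-K[1,2])*z/K[1,1],z],-1)
    W=(P-t)@R; W[z==0]=np.nan; return W
def px(c,X):
    p=c["R"]@np.asarray(X,float)+c["t"]; p=c["K"]@p; return p[:2]/p[2]
def ray(c,uv,z):
    d=c["R"].T@np.linalg.solve(c["K"],[uv[0],uv[1],1.]); o=-c["R"].T@c["t"]; return o+d*(z-o[2])/d[2]
def blobs(c,lo,hi,amin,box=None):
    W=cloud(c); m=(W[...,2]>lo)&(W[...,2]<hi)
    if box: m&=(W[...,0]>box[0])&(W[...,0]<box[1])&(W[...,1]>box[2])&(W[...,1]<box[3])
    n,l,s,_=cv2.connectedComponentsWithStats(m.astype(np.uint8))
    for i in range(1,n):
        if s[i,4]>=amin:
            P=W[l==i]; zt=np.median(P[:,2])
            (cx,cy),(w,h),a=cv2.minAreaRect((P[:,:2]*1000).astype(np.float32))
            if w<h: w,h,a=h,w,a-90
            a=(a+90)%180-90
            yield dict(c=(round(cx),round(cy)),wh=(round(w),round(h)),deg=round(a,1),z=round(zt*1000,1),n=int(s[i,4]))
E
python3 - <<'E'
from h import *
c=dict(np.load("top0.npz"))
print("tins");[print(b) for b in blobs(c,.037,.07,30,(.3,.9,-.45,.1))]
print("bays");[print(b) for b in blobs(c,.035,.09,30,(.3,.95,.05,.5))]
print("low");[print(b) for b in blobs(c,.012,.2,20,(.3,.95,-.5,.5))]
E
```

```text
tins
{'c': (765, -114), 'wh': (63, 38), 'deg': 84.4, 'z': np.float64(54.8), 'n': 79}
{'c': (665, 13), 'wh': (67, 65), 'deg': 0.3, 'z': np.float64(44.4), 'n': 309}
{'c': (593, -251), 'wh': (111, 54), 'deg': 10.4, 'z': np.float64(51.1), 'n': 530}
{'c': (554, 78), 'wh': (118, 44), 'deg': 5.3, 'z': np.float64(54.8), 'n': 181}
{'c': (457, -107), 'wh': (111, 53), 'deg': -18.6, 'z': np.float64(52.2), 'n': 536}
{'c': (411, -317), 'wh': (111, 54), 'deg': -22.9, 'z': np.float64(51.4), 'n': 551}
bays
{'c': (855, 242), 'wh': (262, 123), 'deg': -90.0, 'z': np.float64(46.8), 'n': 622}
{'c': (617, 454), 'wh': (301, 91), 'deg': 0.0, 'z': np.float64(54.6), 'n': 2489}
{'c': (552, 94), 'wh': (120, 74), 'deg': 5.3, 'z': np.float64(56.6), 'n': 436}
{'c': (530, 214), 'wh': (118, 75), 'deg': 0.8, 'z': np.float64(54.1), 'n': 466}
{'c': (521, 352), 'wh': (120, 76), 'deg': -1.7, 'z': np.float64(54.9), 'n': 489}
low
{'c': (855, 242), 'wh': (263, 123), 'deg': -89.9, 'z': np.float64(39.9), 'n': 1057}
{'c': (833, -254), 'wh': (127, 89), 'deg': 78.1, 'z': np.float64(14.1), 'n': 275}
{'c': (680, 118), 'wh': (383, 1
[... 890 characters left out ...]
 'deg': 10.0, 'z': np.float64(50.8), 'n': 565}
{'c': (592, -396), 'wh': (141, 59), 'deg': -2.7, 'z': np.float64(16.8), 'n': 260}
{'c': (530, 214), 'wh': (119, 75), 'deg': 0.8, 'z': np.float64(52.9), 'n': 549}
{'c': (521, 352), 'wh': (120, 77), 'deg': -1.7, 'z': np.float64(53.0), 'n': 603}
{'c': (506, -431), 'wh': (187, 8), 'deg': -2.5, 'z': np.float64(17.9), 'n': 95}
{'c': (448, -232), 'wh': (401, 260), 'deg': 87.5, 'z': np.float64(18.1), 'n': 357}
{'c': (458, -105), 'wh': (111, 56), 'deg': -18.6, 'z': np.float64(52.2), 'n': 539}
{'c': (409, -319), 'wh': (114, 62), 'deg': -21.6, 'z': np.float64(51.2), 'n': 584}
{'c': (401, -489), 'wh': (88, 40), 'deg': -31.1, 'z': np.float64(18.3), 'n': 211}
```

Emit:
play_rows(steps=[{"dx": -36,"dy": -25,"dz": -10},{"dx": -36,"dy": -25,"dz": -10},{"dx": -36,"dy": -25,"dz": -10},{"dx": -36,"dy": -25,"dz": -10},{"dx": -36,"dy": -25,"dz": -10}], claw=-1)

```text
invalid input
```

Emit:
play_rows(steps=[{"dx": -36,"dy": -25,"dz": -10},{"dx": -36,"dy": -25,"dz": -10},{"dx": -36,"dy": -25,"dz": -10},{"dx": -36,"dy": -25,"dz": -10},{"dx": -36,"dy": -25,"dz": -10}])

```text
invalid input
```

Emit:
play_rows(steps=[{"az": -0.17},{"az": -0.17},{"dx": 0},{"dx": 0}])

```text
invalid input
```

```bash
python3 - <<'E'
from rig import r,optics
from h import *
s=r.get_state(); print(s["time_s"],s["tool_pos"],s["orientation"],s["force"])
c=optics.camera("wrist"); cv2.imwrite("pics/w1.png",c["frame"]); np.savez("w1.npz",**c); print(c["R"].round(2).tolist(),-c["R"].T@c["t"])
W=cloud(c); print(np.nanmin(W.reshape(-1,3),0),np.nanmax(W.reshape(-1,3),0))
for b in blobs(c,.035,.09,100): print(b)
E
```

```text
0.1 [0.20817633 0.58909834 0.23312935] [-5.31073144e-01 -3.09610928e+00  1.49915215e-03] [-0.52878504  0.51291914  0.32960735]
[[0.33, 0.94, -0.0], [0.91, -0.32, 0.27], [0.25, -0.09, -0.96]] [0.13627461 0.61566381 0.38340875]
[-0.05569246  0.19900772 -0.66508689] [0.87864034 1.25446731 0.33353615]
{'c': (109, 637), 'wh': (68, 16), 'deg': 51.0, 'z': np.float64(66.0), 'n': 386}
```

View pics/w1.png

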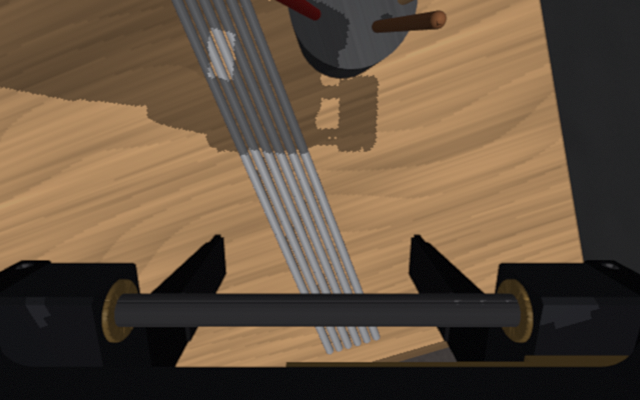

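The arm has not moved: the calls were refused, and this wrist view shows only the start spot (fingers at px (220,260) and (415,260), steel rods between). I'll send rows with all six numbers.

Emit:
play_rows(steps=[{"dx": -36,"dy": -25,"dz": -10,"ax": 0,"ay": 0,"az": 0},{"dx": -36,"dy": -25,"dz": -10,"ax": 0,"ay": 0,"az": 0},{"dx": -36,"dy": -25,"dz": -10,"ax": 0,"ay": 0,"az": 0},{"dx": -36,"dy": -25,"dz": -10,"ax": 0,"ay": 0,"az": 0},{"dx": -36,"dy": -25,"dz": -10,"ax": 0,"ay": 0,"az": 0}])

```text
time_s: 0.78
tool_pos: [0.3369, 0.4102, 0.2839]
orientation: [-0.531, -3.096, 0.0]
force: [1.1, 0.3, 0.1]
gripper_width: 0.0952
grip_force: 0.0
```

Emit:
play_rows(steps=[{"dx": -36,"dy": -25,"dz": -10,"ax": 0,"ay": 0,"az": 0},{"dx": -36,"dy": -25,"dz": -10,"ax": 0,"ay": 0,"az": 0},{"dx": -36,"dy": -25,"dz": -10,"ax": 0,"ay": 0,"az": 0},{"dx": -36,"dy": -25,"dz": -10,"ax": 0,"ay": 0,"az": 0},{"dx": 0,"dy": 0,"dz": 0,"ax": 0,"ay": 0,"az": -0.17}])

```text
time_s: 1.4
tool_pos: [0.4403, 0.2672, 0.3241]
orientation: [0.266, 3.129, 0.0]
force: [0.0, 0.6, -0.7]
gripper_width: 0.0951
grip_force: 0.0
```

Emit:
play_rows(steps=[{"dx": 0,"dy": 0,"dz": 0,"ax": 0,"ay": 0,"az": -0.17},{"dx": 0,"dy": 0,"dz": 0,"ax": 0,"ay": 0,"az": 0},{"dx": 0,"dy": 0,"dz": 0,"ax": 0,"ay": 0,"az": 0}], claw=-1)

```text
time_s: 1.78
tool_pos: [0.4387, 0.2692, 0.3236]
orientation: [-0.005, -3.141, -0.0]
force: [-0.9, 0.7, 0.2]
gripper_width: 0.0953
grip_force: 0.0
```

```bash
python3 - <<'E'
from rig import r,optics
from h import *
s=r.get_state(); print(s["time_s"],s["tool_pos"],s["orientation"],s["force"])
c=optics.camera("wrist"); cv2.imwrite("pics/w2.png",c["frame"]); np.savez("w2.npz",**c); print(-c["R"].T@c["t"])
for b in blobs(c,.035,.09,300): print(b)
E
```

```text
1.775 [0.43866789 0.26923001 0.32356546] [-5.20075521e-03 -3.14144035e+00 -7.89812100e-05] [-0.92926509  0.7284783   0.19571194]
[0.36235772 0.2705845  0.47384094]
{'c': (462, -106), 'wh': (112, 52), 'deg': -18.6, 'z': np.float64(50.5), 'n': 3406}
{'c': (525, 351), 'wh': (121, 75), 'deg': -1.8, 'z': np.float64(54.8), 'n': 3160}
{'c': (537, 548), 'wh': (276, 135), 'deg': -89.8, 'z': np.float64(55.0), 'n': 16085}
{'c': (535, 213), 'wh': (121, 74), 'deg': 0.1, 'z': np.float64(54.6), 'n': 3015}
{'c': (514, 123), 'wh': (45, 7), 'deg': 5.3, 'z': np.float64(48.4), 'n': 305}
{'c': (538, 65), 'wh': (82, 77), 'deg': -47.7, 'z': np.float64(55.9), 'n': 1389}
{'c': (688, 427), 'wh': (63, 53), 'deg': 17.5, 'z': np.float64(50.2), 'n': 1073}
```

View pics/w2.png

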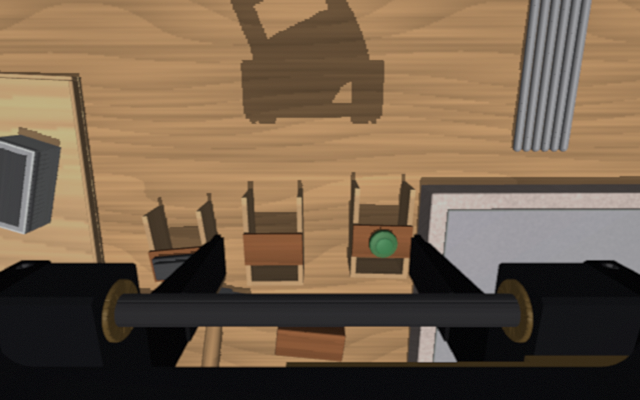

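The wrist view shows the bays at px (180,260) with the ingot, (272,250) with nothing and (380,240) with the glass disc, and tin B at the left edge (15,185). Both cameras agree to 1 mm in y and about 4 mm in x. I'm going to tin B at (459,-107), yaw -18.6°.

Emit:
play_rows(steps=[{"dx": -3,"dy": -47,"dz": 24,"ax": 0,"ay": 0,"az": 0},{"dx": -3,"dy": -47,"dz": 24,"ax": 0,"ay": 0,"az": 0},{"dx": -3,"dy": -47,"dz": 24,"ax": 0,"ay": 0,"az": 0},{"dx": -3,"dy": -47,"dz": 24,"ax": 0,"ay": 0,"az": 0},{"dx": -3,"dy": -47,"dz": 24,"ax": 0,"ay": 0,"az": 0}])

```text
time_s: 2.45
tool_pos: [0.4538, 0.0328, 0.2031]
orientation: [0.003, 3.141, 0.0]
force: [1.6, 0.2, -0.1]
gripper_width: 0.0948
grip_force: 0.0
```

Emit:
play_rows(steps=[{"dx": -3,"dy": -47,"dz": 24,"ax": 0,"ay": 0,"az": 0},{"dx": -3,"dy": -47,"dz": 24,"ax": 0,"ay": 0,"az": 0},{"dx": 0,"dy": -47,"dz": 24,"ax": 0,"ay": 0,"az": 0},{"dx": 0,"dy": 0,"dz": 0,"ax": 0,"ay": 0,"az": 0.16},{"dx": 0,"dy": 0,"dz": 0,"ax": 0,"ay": 0,"az": 0.16}])

```text
time_s: 3.08
tool_pos: [0.4597, -0.1074, 0.1312]
orientation: [-0.514, -3.098, -0.0]
force: [-0.2, 0.8, -0.1]
gripper_width: 0.0953
grip_force: 0.0
```

Emit:
play_rows(steps=[{"dx": 0,"dy": 0,"dz": 0,"ax": 0,"ay": 0,"az": 0},{"dx": 0,"dy": 0,"dz": 0,"ax": 0,"ay": 0,"az": 0}])

```text
time_s: 3.32
tool_pos: [0.4599, -0.1067, 0.1317]
orientation: [0.496, 3.102, 0.0]
force: [-0.2, -0.4, -0.7]
gripper_width: 0.0947
grip_force: 0.0
```

Emit:
play_rows(steps=[{"dx": 0,"dy": 0,"dz": 40,"ax": 0,"ay": 0,"az": 0},{"dx": 0,"dy": 0,"dz": 40,"ax": 0,"ay": 0,"az": 0},{"dx": 0,"dy": 0,"dz": 17,"ax": 0,"ay": 0,"az": 0},{"dx": 0,"dy": 0,"dz": 0,"ax": 0,"ay": 0,"az": 0}])

```text
time_s: 3.82
tool_pos: [0.4595, -0.1065, 0.0338]
orientation: [-0.497, -3.1, -0.001]
force: [-0.1, 0.2, 0.9]
gripper_width: 0.0949
grip_force: 0.0
```

Emit:
play_rows(steps=[{"dx": 0,"dy": 0,"dz": 0,"ax": 0,"ay": 0,"az": 0},{"dx": 0,"dy": 0,"dz": 0,"ax": 0,"ay": 0,"az": 0},{"dx": 0,"dy": 0,"dz": 0,"ax": 0,"ay": 0,"az": 0},{"dx": 0,"dy": 0,"dz": 0,"ax": 0,"ay": 0,"az": 0}], claw=1, grip_force=25)

```text
time_s: 4.32
tool_pos: [0.46, -0.1069, 0.035]
orientation: [0.5, 3.101, -0.0]
force: [-0.9, 0.4, 0.1]
gripper_width: 0.0608
grip_force: 0.0
```

Emit:
play_rows(steps=[{"dx": 0,"dy": 0,"dz": 0,"ax": 0,"ay": 0,"az": 0},{"dx": 0,"dy": 0,"dz": 0,"ax": 0,"ay": 0,"az": 0},{"dx": 0,"dy": 0,"dz": 0,"ax": 0,"ay": 0,"az": 0}])

```text
time_s: 4.7
tool_pos: [0.46, -0.1069, 0.0348]
orientation: [0.5, 3.101, -0.0]
force: [-0.6, -0.7, 5.4]
gripper_width: 0.0518
grip_force: 25.0
```

Emit:
play_rows(steps=[{"dx": 0,"dy": 0,"dz": -25,"ax": 0,"ay": 0,"az": 0},{"dx": 0,"dy": 0,"dz": -25,"ax": 0,"ay": 0,"az": 0},{"dx": 0,"dy": 0,"dz": -25,"ax": 0,"ay": 0,"az": 0},{"dx": 0,"dy": 0,"dz": 0,"ax": 0,"ay": 0,"az": 0},{"dx": 0,"dy": 0,"dz": 0,"ax": 0,"ay": 0,"az": 0}])

```text
time_s: 5.32
tool_pos: [0.4595, -0.1067, 0.1089]
orientation: [-0.5, -3.101, -0.0]
force: [-0.4, -0.2, -1.3]
gripper_width: 0.0521
grip_force: 25.0
```

Emit:
play_rows(steps=[{"dx": 0,"dy": 0,"dz": 0,"ax": 0,"ay": 0,"az": 0}])

```text
time_s: 5.45
tool_pos: [0.4595, -0.1067, 0.1087]
orientation: [-0.5, -3.1, -0.001]
force: [0.4, -0.7, -1.3]
gripper_width: 0.0518
grip_force: 25.0
```

Emit:
play_rows(steps=[{"dx": 0,"dy": 0,"dz": 0,"ax": 0,"ay": 0,"az": 0}])

```text
time_s: 5.58
tool_pos: [0.4596, -0.1067, 0.1089]
orientation: [-0.5, -3.1, -0.001]
force: [0.6, 0.6, -1.3]
gripper_width: 0.0517
grip_force: 25.0
```

Emit:
play_rows(steps=[{"dx": 0,"dy": 0,"dz": 0,"ax": 0,"ay": 0,"az": 0}])

```text
time_s: 5.7
tool_pos: [0.4598, -0.1068, 0.1093]
orientation: [-0.5, -3.101, -0.0]
force: [0.4, 0.9, -1.5]
gripper_width: 0.0519
grip_force: 25.0
```

Emit:
play_rows(steps=[{"dx": 0,"dy": 0,"dz": 0,"ax": 0,"ay": 0,"az": 0}])

```text
time_s: 5.82
tool_pos: [0.4598, -0.1068, 0.1095]
orientation: [-0.5, -3.101, -0.0]
force: [0.1, 0.2, -0.5]
gripper_width: 0.0517
grip_force: 25.0
```

Mean Fz is about -1.2 N, so tin B is the empty one. It goes to bay_empty.

Emit:
play_rows(steps=[{"dx": 0,"dy": 0,"dz": 0,"ax": 0,"ay": 0,"az": -0.163},{"dx": 0,"dy": 0,"dz": 0,"ax": 0,"ay": 0,"az": -0.163},{"dx": 7,"dy": 46,"dz": 0,"ax": 0,"ay": 0,"az": 0},{"dx": 7,"dy": 46,"dz": 0,"ax": 0,"ay": 0,"az": 0},{"dx": 7,"dy": 46,"dz": 0,"ax": 0,"ay": 0,"az": 0}])

```text
time_s: 6.45
tool_pos: [0.4378, 0.0322, 0.1097]
orientation: [-0.009, 3.141, 0.0]
force: [0.7, 0.5, -1.1]
gripper_width: 0.052
grip_force: 25.0
```

Emit:
play_rows(steps=[{"dx": 7,"dy": 46,"dz": 0,"ax": 0,"ay": 0,"az": 0},{"dx": 7,"dy": 46,"dz": 0,"ax": 0,"ay": 0,"az": 0},{"dx": 7,"dy": 46,"dz": 0,"ax": 0,"ay": 0,"az": 0},{"dx": 7,"dy": 44,"dz": 0,"ax": 0,"ay": 0,"az": 0},{"dx": 0,"dy": 0,"dz": 0,"ax": 0,"ay": 0,"az": 0}])

```text
time_s: 7.08
tool_pos: [0.4083, 0.2151, 0.1096]
orientation: [-0.016, 3.141, 0.001]
force: [0.3, -0.4, -0.9]
gripper_width: 0.0516
grip_force: 25.0
```

Emit:
play_rows(steps=[{"dx": 0,"dy": 0,"dz": 0,"ax": 0,"ay": 0,"az": 0}])

```text
time_s: 7.2
tool_pos: [0.4088, 0.2127, 0.1096]
orientation: [0.011, -3.141, 0.0]
force: [0.4, -0.3, -1.4]
gripper_width: 0.0521
grip_force: 25.0
```

```bash
python3 - <<'E'
from rig import r,optics
from h import *
s=r.get_state(); print(s["time_s"],s["tool_pos"],s["orientation"],s["force"])
c=optics.camera("top");np.savez("top1.npz",**c)
for b in blobs(c,.03,.4,100,(.3,.62,.05,.45)): print(b)
E
```

```text
7.2 [0.40876623 0.2126719  0.10957442] [ 1.07757034e-02 -3.14141422e+00  1.07459714e-04] [ 0.36615242 -0.34751321 -1.43767726]
{'c': (543, 429), 'wh': (153, 41), 'deg': 0.1, 'z': np.float64(52.3), 'n': 640}
{'c': (551, 94), 'wh': (120, 75), 'deg': 5.0, 'z': np.float64(56.6), 'n': 455}
{'c': (471, 258), 'wh': (267, 235), 'deg': -89.3, 'z': np.float64(67.2), 'n': 1840}
```

Emit:
play_rows(steps=[{"dx": 0,"dy": 1,"dz": 30,"ax": 0,"ay": 0,"az": 0},{"dx": 0,"dy": 0,"dz": 30,"ax": 0,"ay": 0,"az": 0},{"dx": 0,"dy": 0,"dz": 14,"ax": 0,"ay": 0,"az": 0},{"dx": 0,"dy": 0,"dz": 4,"ax": 0,"ay": 0,"az": 0},{"dx": 0,"dy": 0,"dz": 0,"ax": 0,"ay": 0,"az": 0}])

```text
time_s: 7.88
tool_pos: [0.4092, 0.2137, 0.032]
orientation: [-0.009, 3.141, 0.0]
force: [-0.3, -1.6, -1.4]
gripper_width: 0.0517
grip_force: 25.0
```

Emit:
play_rows(steps=[{"dx": 0,"dy": 0,"dz": 0.5,"ax": 0,"ay": 0,"az": 0},{"dx": 0,"dy": 0,"dz": 0,"ax": 0,"ay": 0,"az": 0}])

```text
time_s: 8.12
tool_pos: [0.4091, 0.214, 0.0317]
orientation: [-0.01, 3.141, 0.001]
force: [0.5, -1.1, -2.0]
gripper_width: 0.0519
grip_force: 25.0
```

Emit:
play_rows(steps=[{"dx": -10,"dy": 0,"dz": 0,"ax": 0,"ay": 0,"az": 0},{"dx": -10,"dy": 0,"dz": 0,"ax": 0,"ay": 0,"az": 0},{"dx": -10,"dy": 0,"dz": 0,"ax": 0,"ay": 0,"az": 0},{"dx": -10,"dy": 0,"dz": 0,"ax": 0,"ay": 0,"az": 0},{"dx": 0,"dy": 0,"dz": 0,"ax": 0,"ay": 0,"az": 0}])

```text
time_s: 8.75
tool_pos: [0.4496, 0.2141, 0.0311]
orientation: [-0.009, 3.141, 0.0]
force: [1.1, -0.7, -1.8]
gripper_width: 0.0519
grip_force: 25.0
```

```bash
python3 - <<'E'
from rig import r,optics
from h import *
s=r.get_state(); print(s["time_s"],s["tool_pos"],s["orientation"],s["force"])
c=optics.camera("wrist");np.savez("w3.npz",**c);cv2.imwrite("pics/w3.png",c["frame"])
E
```

```text
8.75 [0.44962114 0.21408738 0.03105139] [-9.10075464e-03  3.14109942e+00  3.44666806e-04] [ 1.07908443 -0.68557295 -1.84276734]
```

View pics/w3.png

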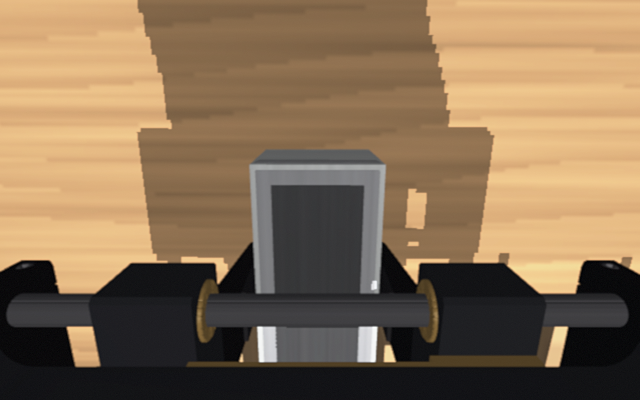

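The tin is at px (318,260), upright and straight between the jaws, with no side load. Now I release it, straddle back, close behind it and push.

Emit:
play_rows(steps=[{"dx": 0,"dy": 0,"dz": 1,"ax": 0,"ay": 0,"az": 0},{"dx": 0,"dy": 0,"dz": 0,"ax": 0,"ay": 0,"az": 0}])

```text
time_s: 9.05
tool_pos: [0.4486, 0.2141, 0.0301]
orientation: [0.01, -3.141, 0.0]
force: [0.1, -0.4, -1.7]
gripper_width: 0.0518
grip_force: 25.0
```

Emit:
play_rows(steps=[{"dx": 0,"dy": 0,"dz": 0,"ax": 0,"ay": 0,"az": 0},{"dx": 0,"dy": 0,"dz": 0,"ax": 0,"ay": 0,"az": 0},{"dx": 0,"dy": 0,"dz": 0,"ax": 0,"ay": 0,"az": 0},{"dx": 25,"dy": 0,"dz": 0,"ax": 0,"ay": 0,"az": 0},{"dx": 25,"dy": 0,"dz": 0,"ax": 0,"ay": 0,"az": 0}], claw=-0.5)

```text
time_s: 9.68
tool_pos: [0.3983, 0.2137, 0.0301]
orientation: [-0.009, 3.141, 0.0]
force: [0.0, 0.3, -0.6]
gripper_width: 0.071
grip_force: 0.0
```

Emit:
play_rows(steps=[{"dx": 26,"dy": 0,"dz": 0,"ax": 0,"ay": 0,"az": 0},{"dx": 0,"dy": 0,"dz": 0,"ax": 0,"ay": 0,"az": 0}])

```text
time_s: 9.93
tool_pos: [0.3717, 0.2136, 0.0303]
orientation: [0.011, -3.141, 0.001]
force: [0.2, 0.5, -0.3]
gripper_width: 0.0709
grip_force: 0.0
```

Emit:
play_rows(steps=[{"dx": 0,"dy": 0,"dz": 0,"ax": 0,"ay": 0,"az": 0},{"dx": 0,"dy": 0,"dz": 0,"ax": 0,"ay": 0,"az": 0},{"dx": 0,"dy": 0,"dz": 0,"ax": 0,"ay": 0,"az": 0},{"dx": 0,"dy": 0,"dz": 0,"ax": 0,"ay": 0,"az": 0},{"dx": 0,"dy": 0,"dz": 0,"ax": 0,"ay": 0,"az": 0}], claw=1)

```text
time_s: 10.55
tool_pos: [0.3729, 0.2136, 0.0301]
orientation: [0.01, -3.142, -0.0]
force: [-0.7, -0.3, -0.8]
gripper_width: 0.0267
grip_force: 0.0
```

Emit:
play_rows(steps=[{"dx": 0,"dy": 0,"dz": 0,"ax": 0,"ay": 0,"az": 0},{"dx": 0,"dy": 0,"dz": 0,"ax": 0,"ay": 0,"az": 0},{"dx": 0,"dy": 0,"dz": 0,"ax": 0,"ay": 0,"az": 0},{"dx": 0,"dy": 0,"dz": 0,"ax": 0,"ay": 0,"az": 0}])

```text
time_s: 11.05
tool_pos: [0.3729, 0.2137, 0.0301]
orientation: [-0.01, 3.142, 0.0]
force: [-0.4, 0.5, 0.2]
gripper_width: 0.0008
grip_force: 0.0
```

Emit:
play_rows(steps=[{"dx": -14,"dy": 0,"dz": 0,"ax": 0,"ay": 0,"az": 0},{"dx": -14,"dy": 0,"dz": 0,"ax": 0,"ay": 0,"az": 0},{"dx": -14,"dy": 0,"dz": 0,"ax": 0,"ay": 0,"az": 0}])

```text
time_s: 11.42
tool_pos: [0.4161, 0.2139, 0.0301]
orientation: [-0.009, 3.141, 0.0]
force: [-1.7, 0.3, 0.9]
gripper_width: 0.0003
grip_force: 0.5
```

Emit:
play_rows(steps=[{"dx": -14,"dy": 0,"dz": 0,"ax": 0,"ay": 0,"az": 0},{"dx": -14,"dy": 0,"dz": 0,"ax": 0,"ay": 0,"az": 0}])

```text
time_s: 11.68
tool_pos: [0.4439, 0.214, 0.0301]
orientation: [-0.009, 3.142, 0.0]
force: [-0.6, -0.1, -0.8]
gripper_width: 0.0003
grip_force: 0.3
```

Emit:
play_rows(steps=[{"dx": -8,"dy": 0,"dz": 0,"ax": 0,"ay": 0,"az": 0},{"dx": -4,"dy": 0,"dz": 0,"ax": 0,"ay": 0,"az": 0},{"dx": 0,"dy": 0,"dz": 0,"ax": 0,"ay": 0,"az": 0}])

```text
time_s: 12.05
tool_pos: [0.4549, 0.2142, 0.0301]
orientation: [-0.01, 3.141, 0.0]
force: [-0.4, -0.3, 0.4]
gripper_width: 0.0004
grip_force: 0.0
```

```bash
python3 - <<'E'
from rig import r,optics
from h import *
s=r.get_state(); print(s["time_s"],s["tool_pos"],s["orientation"],s["force"])
c=optics.camera("wrist");np.savez("w4.npz",**c);cv2.imwrite("pics/w4.png",c["frame"])
E
```

```text
12.05 [0.45493725 0.21415545 0.0300992 ] [-9.73379786e-03  3.14141409e+00  1.65418705e-04] [-0.42465466 -0.28036004  0.35799601]
```

View pics/w4.png

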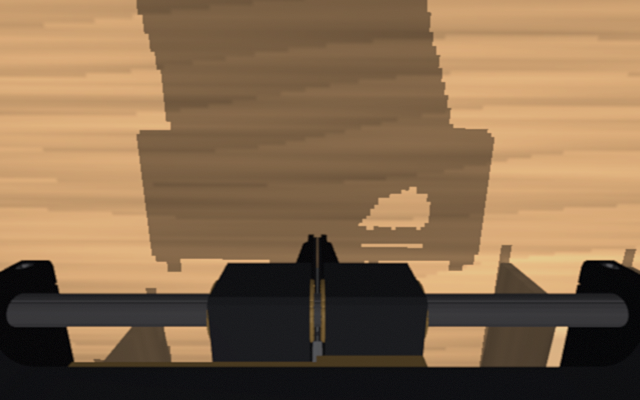

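The wrist view only shows the closed fingers at px (317,280); they hide the tin. I'll feel for the back wall in small steps.

Emit:
play_rows(steps=[{"dx": -4,"dy": 0,"dz": 0,"ax": 0,"ay": 0,"az": 0},{"dx": -3,"dy": 0,"dz": 0,"ax": 0,"ay": 0,"az": 0}])

```text
time_s: 12.35
tool_pos: [0.462, 0.2143, 0.0302]
orientation: [0.01, -3.142, -0.0]
force: [-1.7, -0.2, -0.1]
gripper_width: 0.0002
grip_force: 0.5
```

Emit:
play_rows(steps=[{"dx": -2,"dy": 0,"dz": 0,"ax": 0,"ay": 0,"az": 0}])

```text
time_s: 12.48
tool_pos: [0.464, 0.2142, 0.0301]
orientation: [0.01, -3.142, -0.0]
force: [-1.2, -0.8, 1.3]
gripper_width: 0.0002
grip_force: 0.6
```

Emit:
play_rows(steps=[{"dx": -2,"dy": 0,"dz": 0,"ax": 0,"ay": 0,"az": 0}])

```text
time_s: 12.6
tool_pos: [0.4659, 0.2142, 0.0301]
orientation: [0.01, -3.141, -0.0]
force: [-0.7, -0.4, 0.8]
gripper_width: 0.0003
grip_force: 0.6
```

Emit:
play_rows(steps=[{"dx": -1,"dy": 0,"dz": 0,"ax": 0,"ay": 0,"az": 0}])

```text
time_s: 12.72
tool_pos: [0.4669, 0.2142, 0.0302]
orientation: [0.01, -3.142, -0.0]
force: [-5.7, 1.6, 2.8]
gripper_width: 0.0004
grip_force: 2.6
```

Emit:
play_rows(steps=[{"dx": -0.5,"dy": 0,"dz": 0,"ax": 0,"ay": 0,"az": 0},{"dx": 0,"dy": 0,"dz": 0,"ax": 0,"ay": 0,"az": 0}])

```text
time_s: 12.98
tool_pos: [0.4669, 0.2142, 0.0301]
orientation: [0.01, -3.141, 0.0]
force: [-4.8, 0.8, 2.8]
gripper_width: 0.0003
grip_force: 2.3
```

Emit:
play_rows(steps=[{"dx": -1.5,"dy": 0,"dz": 0,"ax": 0,"ay": 0,"az": 0},{"dx": 0,"dy": 0,"dz": 0,"ax": 0,"ay": 0,"az": 0}])

```text
time_s: 13.22
tool_pos: [0.4669, 0.2141, 0.0301]
orientation: [0.01, -3.138, 0.001]
force: [-12.1, 2.4, 7.4]
gripper_width: 0.0003
grip_force: 5.7
```

Emit:
play_rows(steps=[{"dx": 20,"dy": 0,"dz": 0,"ax": 0,"ay": 0,"az": 0},{"dx": 20,"dy": -20,"dz": -40,"ax": 0,"ay": 0,"az": 0},{"dx": 0,"dy": -40,"dz": -50,"ax": 0,"ay": 0,"az": 0},{"dx": 0,"dy": -45,"dz": -40,"ax": 0,"ay": 0,"az": 0},{"dx": 0,"dy": 0,"dz": 0,"ax": 0,"ay": 0,"az": 0}], claw=-1)

```text
time_s: 13.85
tool_pos: [0.431, 0.1082, 0.1614]
orientation: [-0.005, 3.135, 0.001]
force: [-0.2, -0.7, -0.3]
gripper_width: 0.0452
grip_force: 0.0
```

```bash
python3 - <<'E'
from rig import r,optics
from h import *
s=r.get_state(); print(s["time_s"],s["tool_pos"],s["orientation"],s["force"])
c=optics.camera("wrist");np.savez("w5.npz",**c);cv2.imwrite("pics/w5.png",c["frame"])
for b in blobs(c,.03,.09,200,(.3,.9,-.5,.5)): print(b)
c=optics.camera("top");np.savez("t5.npz",**c)
f=cv2.resize(c["frame"][150:300,160:440],None,fx=2.8,fy=2.8);cv2.imwrite("pics/t5.png",f)
E
```

```text
13.85 [0.43100026 0.10815937 0.16142524] [-4.85465876e-03  3.13532653e+00  6.85523879e-04] [-0.19476802 -0.73580416 -0.34894628]
{'c': (490, 318), 'wh': (53, 8), 'deg': -1.9, 'z': np.float64(43.1), 'n': 1362}
{'c': (484, 178), 'wh': (21, 6), 'deg': -5.9, 'z': np.float64(46.6), 'n': 278}
{'c': (480, 220), 'wh': (62, 10), 'deg': -85.6, 'z': np.float64(41.4), 'n': 890}
{'c': (555, 93), 'wh': (74, 32), 'deg': -85.7, 'z': np.float64(59.0), 'n': 2817}
{'c': (561, 315), 'wh': (49, 24), 'deg': 24.6, 'z': np.float64(45.0), 'n': 979}
```

View pics/w5.png

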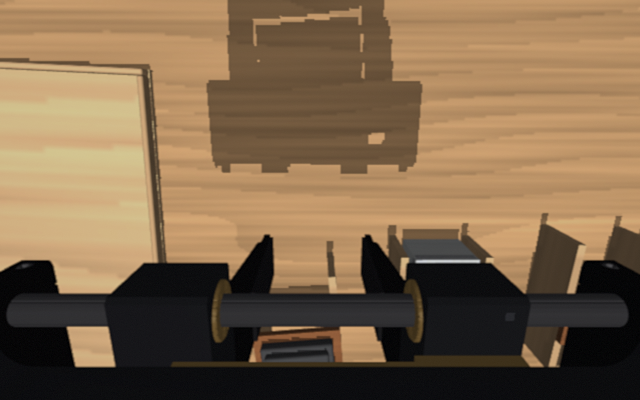

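The tin's rear is flush inside bay_empty at px (435,250), and the push met a rigid stop at 12 N, so it's home. Next is tin C.

Emit:
play_rows(steps=[{"dx": 2,"dy": -47,"dz": 3,"ax": 0,"ay": 0,"az": 0},{"dx": 2,"dy": -47,"dz": 3,"ax": 0,"ay": 0,"az": 0},{"dx": 2,"dy": -47,"dz": 3,"ax": 0,"ay": 0,"az": 0},{"dx": 2,"dy": -47,"dz": 3,"ax": 0,"ay": 0,"az": 0},{"dx": 2,"dy": -47,"dz": 3,"ax": 0,"ay": 0,"az": 0}])

```text
time_s: 14.58
tool_pos: [0.421, -0.1256, 0.1425]
orientation: [0.012, -3.14, -0.001]
force: [0.1, -1.2, 0.5]
gripper_width: 0.0944
grip_force: 0.0
```

Emit:
play_rows(steps=[{"dx": 2,"dy": -47,"dz": 3,"ax": 0,"ay": 0,"az": 0},{"dx": 2,"dy": -47,"dz": 3,"ax": 0,"ay": 0,"az": 0},{"dx": 2,"dy": -47,"dz": 3,"ax": 0,"ay": 0,"az": 0},{"dx": 2,"dy": -47,"dz": 3,"ax": 0,"ay": 0,"az": 0},{"dx": 0,"dy": 0,"dz": 0,"ax": 0,"ay": 0,"az": 0.135}])

```text
time_s: 15.2
tool_pos: [0.4146, -0.3149, 0.1298]
orientation: [-0.208, -3.133, -0.002]
force: [0.4, 0.8, -0.3]
gripper_width: 0.0953
grip_force: 0.0
```

Emit:
play_rows(steps=[{"dx": 0,"dy": 0,"dz": 0,"ax": 0,"ay": 0,"az": 0.135},{"dx": 0,"dy": 0,"dz": 0,"ax": 0,"ay": 0,"az": 0.135},{"dx": 0,"dy": 0,"dz": 0,"ax": 0,"ay": 0,"az": 0},{"dx": 0,"dy": 0,"dz": 0,"ax": 0,"ay": 0,"az": 0}])

```text
time_s: 15.7
tool_pos: [0.4145, -0.3126, 0.1311]
orientation: [-0.616, -3.08, -0.001]
force: [0.7, 0.0, -0.5]
gripper_width: 0.095
grip_force: 0.0
```

```bash
python3 - <<'E'
from rig import r,optics
from h import *
s=r.get_state(); print(s["time_s"],s["tool_pos"],s["orientation"],s["force"])
c=optics.camera("top");W=cloud(c)
P=W[(W[...,2]>.036)&(W[...,2]<.049)&(abs(W[...,1]-.2135)<.028)&(W[...,0]>.46)&(W[...,0]<.6)]*1000
print(len(P),P.min(0),P.max(0)); e=[(y,P[abs(P[:,1]-y)<3,0].min()) for y in range(192,238,7)]; print(np.round(e))
for b in blobs(c,.037,.07,30,(.3,.9,-.45,-.2)): print(b)
E
```

```text
15.7 [ 0.41447271 -0.31256512  0.13105822] [-6.16208272e-01 -3.07955702e+00 -1.20854352e-03] [ 0.70054545  0.04678428 -0.47985441]
253 [474.17557889 190.01885952  37.68323151] [589.20763782 241.31769163  48.98136723]
[[192. 475.]
 [199. 475.]
 [206. 475.]
 [213. 474.]
 [220. 481.]
 [227. 474.]
 [234. 474.]]
{'c': (593, -252), 'wh': (110, 54), 'deg': 10.3, 'z': np.float64(51.4), 'n': 526}
```

Emit:
play_rows(steps=[{"dx": -2,"dy": -4,"dz": 30,"ax": 0,"ay": 0,"az": 0},{"dx": 0,"dy": 0,"dz": 40,"ax": 0,"ay": 0,"az": 0},{"dx": 0,"dy": 0,"dz": 26,"ax": 0,"ay": 0,"az": 0},{"dx": 0,"dy": 0,"dz": 0,"ax": 0,"ay": 0,"az": 0}])

```text
time_s: 16.25
tool_pos: [0.4139, -0.317, 0.0344]
orientation: [-0.619, -3.077, -0.003]
force: [0.1, 0.2, 0.5]
gripper_width: 0.0951
grip_force: 0.0
```

Emit:
play_rows(steps=[{"dx": 0,"dy": 0,"dz": 0,"ax": 0,"ay": 0,"az": 0},{"dx": 0,"dy": 0,"dz": 0,"ax": 0,"ay": 0,"az": 0},{"dx": 0,"dy": 0,"dz": 0,"ax": 0,"ay": 0,"az": 0},{"dx": 0,"dy": 0,"dz": 0,"ax": 0,"ay": 0,"az": 0},{"dx": 0,"dy": 0,"dz": 0,"ax": 0,"ay": 0,"az": 0}], claw=1)

```text
time_s: 16.88
tool_pos: [0.4145, -0.3177, 0.0361]
orientation: [0.622, 3.079, -0.0]
force: [0.1, 0.5, 2.4]
gripper_width: 0.0516
grip_force: 25.0
```

Emit:
play_rows(steps=[{"dx": 0,"dy": 0,"dz": 0,"ax": 0,"ay": 0,"az": 0},{"dx": 0,"dy": 0,"dz": 0,"ax": 0,"ay": 0,"az": 0}])

```text
time_s: 17.12
tool_pos: [0.4145, -0.3177, 0.0361]
orientation: [0.622, 3.079, -0.0]
force: [-1.2, 0.7, 5.9]
gripper_width: 0.0519
grip_force: 25.0
```

Emit:
play_rows(steps=[{"dx": 0,"dy": 0,"dz": -25,"ax": 0,"ay": 0,"az": 0},{"dx": 0,"dy": 0,"dz": -25,"ax": 0,"ay": 0,"az": 0},{"dx": 0,"dy": 0,"dz": -25,"ax": 0,"ay": 0,"az": 0},{"dx": 0,"dy": 0,"dz": 0,"ax": 0,"ay": 0,"az": 0},{"dx": 0,"dy": 0,"dz": 0,"ax": 0,"ay": 0,"az": 0}])

```text
time_s: 17.75
tool_pos: [0.414, -0.3172, 0.1098]
orientation: [-0.622, -3.078, -0.002]
force: [0.7, 0.4, -6.0]
gripper_width: 0.0519
grip_force: 25.0
```

Emit:
play_rows(steps=[{"dx": 0,"dy": 0,"dz": 0,"ax": 0,"ay": 0,"az": 0}])

```text
time_s: 17.88
tool_pos: [0.414, -0.3173, 0.1097]
orientation: [-0.622, -3.078, -0.002]
force: [-0.3, 0.2, -6.6]
gripper_width: 0.052
grip_force: 25.0
```

Emit:
play_rows(steps=[{"dx": 0,"dy": 0,"dz": 0,"ax": 0,"ay": 0,"az": 0}])

```text
time_s: 18.0
tool_pos: [0.4142, -0.3174, 0.1101]
orientation: [-0.622, -3.078, -0.001]
force: [0.1, -0.3, -6.3]
gripper_width: 0.0521
grip_force: 25.0
```

Emit:
play_rows(steps=[{"dx": 0,"dy": 0,"dz": 0,"ax": 0,"ay": 0,"az": 0}])

```text
time_s: 18.12
tool_pos: [0.4144, -0.3175, 0.1105]
orientation: [-0.622, -3.079, -0.001]
force: [-0.1, 0.3, -6.0]
gripper_width: 0.052
grip_force: 25.0
```

Fz is about -6.2 N, so tin C holds the lead. It goes to bay_lead (554,94), yaw 5.2°.

Emit:
play_rows(steps=[{"dx": 0,"dy": 0,"dz": 0,"ax": 0,"ay": 0,"az": -0.163},{"dx": 0,"dy": 0,"dz": 0,"ax": 0,"ay": 0,"az": -0.163},{"dx": 0,"dy": 0,"dz": 0,"ax": 0,"ay": 0,"az": -0.163},{"dx": -5,"dy": 40,"dz": 0,"ax": 0,"ay": 0,"az": 0},{"dx": -5,"dy": 40,"dz": 0,"ax": 0,"ay": 0,"az": 0}], claw=1, grip_force=35)

```text
time_s: 18.75
tool_pos: [0.417, -0.2363, 0.1107]
orientation: [0.14, -3.138, -0.0]
force: [0.7, 0.0, -6.2]
gripper_width: 0.0517
grip_force: 35.0
```

Emit:
play_rows(steps=[{"dx": -5,"dy": 40,"dz": 0,"ax": 0,"ay": 0,"az": 0},{"dx": -5,"dy": 40,"dz": 0,"ax": 0,"ay": 0,"az": 0},{"dx": -5,"dy": 40,"dz": 0,"ax": 0,"ay": 0,"az": 0},{"dx": -5,"dy": 40,"dz": 0,"ax": 0,"ay": 0,"az": 0},{"dx": -5,"dy": 40,"dz": 0,"ax": 0,"ay": 0,"az": 0}])

```text
time_s: 19.38
tool_pos: [0.4242, -0.0344, 0.111]
orientation: [-0.141, 3.138, -0.0]
force: [0.5, 1.2, -6.4]
gripper_width: 0.0518
grip_force: 35.0
```

Emit:
play_rows(steps=[{"dx": -5,"dy": 40,"dz": 0,"ax": 0,"ay": 0,"az": 0},{"dx": -5,"dy": 40,"dz": 0,"ax": 0,"ay": 0,"az": 0},{"dx": -6,"dy": 37,"dz": 0,"ax": 0,"ay": 0,"az": 0},{"dx": 0,"dy": 0,"dz": 0,"ax": 0,"ay": 0,"az": 0},{"dx": 0,"dy": 0,"dz": 0,"ax": 0,"ay": 0,"az": 0}])

```text
time_s: 20.0
tool_pos: [0.4294, 0.0823, 0.1109]
orientation: [0.143, -3.138, 0.0]
force: [0.4, -0.1, -5.2]
gripper_width: 0.0516
grip_force: 35.0
```

```bash
python3 - <<'E'
from rig import r
print(r.get_state()["tool_pos"],r.get_state()["orientation"])
E
```

```text
[0.42939495 0.08231513 0.11091221] [ 1.42695526e-01 -3.13834628e+00  8.93516299e-06]
```

Emit:
play_rows(steps=[{"dx": 0,"dy": 0,"dz": 30,"ax": 0,"ay": 0,"az": 0},{"dx": 0,"dy": 0,"dz": 30,"ax": 0,"ay": 0,"az": 0},{"dx": 0,"dy": 0,"dz": 14,"ax": 0,"ay": 0,"az": 0},{"dx": 0,"dy": 0,"dz": 4,"ax": 0,"ay": 0,"az": 0},{"dx": 0,"dy": 0,"dz": 0,"ax": 0,"ay": 0,"az": 0}])

```text
time_s: 20.62
tool_pos: [0.4297, 0.0819, 0.0331]
orientation: [-0.14, 3.138, 0.0]
force: [0.8, 0.4, -6.4]
gripper_width: 0.0519
grip_force: 35.0
```

Emit:
play_rows(steps=[{"dx": 0,"dy": 0,"dz": 0.5,"ax": 0,"ay": 0,"az": 0},{"dx": 0,"dy": 0,"dz": 0,"ax": 0,"ay": 0,"az": 0}])

```text
time_s: 20.88
tool_pos: [0.4297, 0.0823, 0.0329]
orientation: [-0.142, 3.137, 0.0]
force: [-0.2, -0.5, -5.9]
gripper_width: 0.0519
grip_force: 35.0
```

Emit:
play_rows(steps=[{"dx": -10,"dy": 0,"dz": 0,"ax": 0,"ay": 0,"az": 0},{"dx": -10,"dy": 0,"dz": 0,"ax": 0,"ay": 0,"az": 0}])

```text
time_s: 21.12
tool_pos: [0.4505, 0.0843, 0.0326]
orientation: [-0.142, 3.137, 0.0]
force: [0.1, 0.8, -6.1]
gripper_width: 0.0517
grip_force: 35.0
```

Emit:
play_rows(steps=[{"dx": -10,"dy": 0,"dz": 0,"ax": 0,"ay": 0,"az": 0},{"dx": -10,"dy": 0,"dz": 0,"ax": 0,"ay": 0,"az": 0},{"dx": 0,"dy": 0,"dz": 0,"ax": 0,"ay": 0,"az": 0}])

```text
time_s: 21.5
tool_pos: [0.4701, 0.086, 0.0324]
orientation: [-0.142, 3.138, 0.0]
force: [0.2, -0.2, -5.6]
gripper_width: 0.052
grip_force: 35.0
```

Still carried about 1.5 mm up. I'll lower it, release, back off, close and push.

Emit:
play_rows(steps=[{"dx": 0,"dy": 0,"dz": 1,"ax": 0,"ay": 0,"az": 0},{"dx": 0,"dy": 0,"dz": 0.8,"ax": 0,"ay": 0,"az": 0},{"dx": 0,"dy": 0,"dz": 0,"ax": 0,"ay": 0,"az": 0}])

```text
time_s: 21.88
tool_pos: [0.4689, 0.086, 0.0312]
orientation: [-0.142, 3.138, 0.0]
force: [-3.6, -1.0, 6.5]
gripper_width: 0.0515
grip_force: 35.0
```

Emit:
play_rows(steps=[{"dx": 0,"dy": 0,"dz": 0,"ax": 0,"ay": 0,"az": 0},{"dx": 0,"dy": 0,"dz": 0,"ax": 0,"ay": 0,"az": 0},{"dx": 0,"dy": 0,"dz": 0,"ax": 0,"ay": 0,"az": 0},{"dx": 25,"dy": 0,"dz": 0,"ax": 0,"ay": 0,"az": 0},{"dx": 25,"dy": 0,"dz": 0,"ax": 0,"ay": 0,"az": 0}], claw=-0.5, grip_force=25)

```text
time_s: 22.5
tool_pos: [0.4189, 0.0814, 0.0306]
orientation: [-0.142, 3.138, 0.0]
force: [0.8, 0.6, -0.3]
gripper_width: 0.0711
grip_force: 0.0
```

Emit:
play_rows(steps=[{"dx": 24,"dy": 0,"dz": 0,"ax": 0,"ay": 0,"az": 0},{"dx": 0,"dy": 0,"dz": 0,"ax": 0,"ay": 0,"az": 0}])

```text
time_s: 22.75
tool_pos: [0.3946, 0.0793, 0.0307]
orientation: [0.142, -3.137, -0.0]
force: [-0.1, -0.0, 0.7]
gripper_width: 0.0715
grip_force: 0.0
```

Emit:
play_rows(steps=[{"dx": 0,"dy": 0,"dz": 0,"ax": 0,"ay": 0,"az": 0},{"dx": 0,"dy": 0,"dz": 0,"ax": 0,"ay": 0,"az": 0},{"dx": 0,"dy": 0,"dz": 0,"ax": 0,"ay": 0,"az": 0},{"dx": 0,"dy": 0,"dz": 0,"ax": 0,"ay": 0,"az": 0},{"dx": 0,"dy": 0,"dz": 0,"ax": 0,"ay": 0,"az": 0}], claw=1)

```text
time_s: 23.38
tool_pos: [0.3957, 0.0793, 0.0306]
orientation: [-0.142, 3.138, 0.0]
force: [-0.4, -0.1, 0.3]
gripper_width: 0.0267
grip_force: 0.0
```

Emit:
play_rows(steps=[{"dx": 0,"dy": 0,"dz": 0,"ax": 0,"ay": 0,"az": 0},{"dx": 0,"dy": 0,"dz": 0,"ax": 0,"ay": 0,"az": 0},{"dx": 0,"dy": 0,"dz": 0,"ax": 0,"ay": 0,"az": 0},{"dx": 0,"dy": 0,"dz": 0,"ax": 0,"ay": 0,"az": 0}])

```text
time_s: 23.88
tool_pos: [0.3956, 0.0793, 0.0306]
orientation: [-0.142, 3.138, 0.0]
force: [-0.6, 0.5, 1.2]
gripper_width: 0.0009
grip_force: 0.0
```

Emit:
play_rows(steps=[{"dx": -8,"dy": 0,"dz": 0,"ax": 0,"ay": 0,"az": 0},{"dx": -6,"dy": 0,"dz": 0,"ax": 0,"ay": 0,"az": 0},{"dx": -10,"dy": 0,"dz": 0,"ax": 0,"ay": 0,"az": 0},{"dx": -12,"dy": 0,"dz": 0,"ax": 0,"ay": 0,"az": 0}])

```text
time_s: 24.38
tool_pos: [0.4317, 0.0826, 0.0306]
orientation: [0.142, -3.137, -0.0]
force: [-2.2, -0.2, -1.6]
gripper_width: 0.0005
grip_force: 1.1
```

Emit:
play_rows(steps=[{"dx": -12,"dy": 0,"dz": 0,"ax": 0,"ay": 0,"az": 0},{"dx": -12,"dy": 0,"dz": 0,"ax": 0,"ay": 0,"az": 0}])

```text
time_s: 24.62
tool_pos: [0.4562, 0.0848, 0.0306]
orientation: [0.142, -3.138, -0.0]
force: [-2.3, 0.4, -1.5]
gripper_width: 0.0002
grip_force: 1.2
```

Emit:
play_rows(steps=[{"dx": -12,"dy": 0,"dz": 0,"ax": 0,"ay": 0,"az": 0},{"dx": -8,"dy": 0,"dz": 0,"ax": 0,"ay": 0,"az": 0},{"dx": -4,"dy": 0,"dz": 0,"ax": 0,"ay": 0,"az": 0}])

```text
time_s: 25.0
tool_pos: [0.4795, 0.0869, 0.0306]
orientation: [0.142, -3.138, -0.0]
force: [-5.0, -0.1, 1.4]
gripper_width: 0.0007
grip_force: 2.4
```

Emit:
play_rows(steps=[{"dx": -3,"dy": 0,"dz": 0,"ax": 0,"ay": 0,"az": 0}])

```text
time_s: 25.12
tool_pos: [0.4821, 0.0871, 0.0306]
orientation: [0.142, -3.138, -0.0]
force: [-4.1, -0.4, -0.1]
gripper_width: 0.0003
grip_force: 1.8
```

Emit:
play_rows(steps=[{"dx": -2,"dy": 0,"dz": 0,"ax": 0,"ay": 0,"az": 0}])

```text
time_s: 25.25
tool_pos: [0.4842, 0.0873, 0.0306]
orientation: [0.142, -3.138, -0.0]
force: [-3.2, -0.7, 0.1]
gripper_width: 0.0002
grip_force: 1.7
```

Emit:
play_rows(steps=[{"dx": -2,"dy": 0,"dz": 0,"ax": 0,"ay": 0,"az": 0}])

```text
time_s: 25.38
tool_pos: [0.4862, 0.0875, 0.0306]
orientation: [0.142, -3.138, -0.0]
force: [-2.7, -0.9, 0.0]
gripper_width: 0.0003
grip_force: 1.6
```

Emit:
play_rows(steps=[{"dx": -1.5,"dy": 0,"dz": 0,"ax": 0,"ay": 0,"az": 0}])

```text
time_s: 25.5
tool_pos: [0.4873, 0.0876, 0.0306]
orientation: [0.142, -3.137, -0.0]
force: [-8.3, -1.2, 4.2]
gripper_width: 0.0003
grip_force: 3.8
```

Emit:
play_rows(steps=[{"dx": -1.5,"dy": 0,"dz": 0,"ax": 0,"ay": 0,"az": 0}])

```text
time_s: 25.62
tool_pos: [0.4873, 0.0876, 0.0306]
orientation: [0.142, -3.134, 0.0]
force: [-15.3, -3.7, 12.1]
gripper_width: 0.0005
grip_force: 7.7
```

Emit:
play_rows(steps=[{"dx": -1,"dy": 0,"dz": 0,"ax": 0,"ay": 0,"az": 0},{"dx": 0,"dy": 0,"dz": 0,"ax": 0,"ay": 0,"az": 0}])

```text
time_s: 25.88
tool_pos: [0.4873, 0.0876, 0.0306]
orientation: [0.142, -3.132, 0.0]
force: [-16.6, -3.4, 11.1]
gripper_width: 0.0006
grip_force: 8.0
```

Rigid stop at the predicted place, so the lead tin is home. Next is tin A at about (595,-252), yaw 10.3°.

Emit:
play_rows(steps=[{"dx": 23,"dy": 0,"dz": 0,"ax": 0,"ay": 0,"az": 0},{"dx": 0,"dy": 0,"dz": -50,"ax": 0,"ay": 0,"az": 0},{"dx": 0,"dy": 0,"dz": -50,"ax": 0,"ay": 0,"az": 0},{"dx": -12,"dy": -43.5,"dz": 0,"ax": 0,"ay": 0,"az": 0},{"dx": -12,"dy": -43.5,"dz": 0,"ax": 0,"ay": 0,"az": 0}], claw=-1)

```text
time_s: 26.5
tool_pos: [0.5005, 0.0004, 0.1319]
orientation: [-0.144, 3.134, -0.001]
force: [0.8, 0.8, 0.1]
gripper_width: 0.0452
grip_force: 0.0
```

Emit:
play_rows(steps=[{"dx": -12,"dy": -43.5,"dz": 0,"ax": 0,"ay": 0,"az": 0},{"dx": -12,"dy": -43.5,"dz": 0,"ax": 0,"ay": 0,"az": 0},{"dx": -12,"dy": -43.5,"dz": 0,"ax": 0,"ay": 0,"az": 0},{"dx": -12,"dy": -43.5,"dz": 0,"ax": 0,"ay": 0,"az": 0},{"dx": -12,"dy": -43.5,"dz": 0,"ax": 0,"ay": 0,"az": 0}])

```text
time_s: 27.12
tool_pos: [0.5794, -0.2118, 0.1309]
orientation: [-0.141, 3.137, -0.001]
force: [0.3, 0.2, -0.4]
gripper_width: 0.0927
grip_force: 0.0
```

Emit:
play_rows(steps=[{"dx": -12,"dy": -43.5,"dz": 0,"ax": 0,"ay": 0,"az": 0},{"dx": 0,"dy": 0,"dz": 0,"ax": 0,"ay": 0,"az": -0.089},{"dx": 0,"dy": 0,"dz": 0,"ax": 0,"ay": 0,"az": 0},{"dx": 0,"dy": 0,"dz": 0,"ax": 0,"ay": 0,"az": 0}])

```text
time_s: 27.62
tool_pos: [0.5944, -0.2519, 0.1308]
orientation: [-0.279, 3.129, -0.0]
force: [-0.4, 0.6, -0.3]
gripper_width: 0.0951
grip_force: 0.0
```

```bash
python3 - <<'E'
from rig import r,optics
from h import *
s=r.get_state(); print(s["time_s"],s["tool_pos"],s["orientation"],s["force"])
c=optics.camera("top");W=cloud(c);np.savez("t6.npz",**c)
cv2.imwrite("pics/t6.png",cv2.resize(c["frame"][150:300,160:440],None,fx=2.8,fy=2.8))
L=(W-[.552,.094,0])@np.array([[.9959,-.0906,0],[.0906,.9959,0],[0,0,1]])
P=L[(L[...,2]>.036)&(L[...,2]<.049)&(abs(L[...,1])<.028)&(abs(L[...,0])<.07)]*1000
print([(y,P[abs(P[:,1]-y)<4,0].min().round()) for y in range(-21,22,7)])
E
```

```text
27.625 [ 0.59441585 -0.25185237  0.13076986] [-2.78887227e-01  3.12864948e+00 -3.50822021e-04] [-0.4035402   0.60132506 -0.2749723 ]
[(-21, np.float64(-34.0)), (-14, np.float64(-30.0)), (-7, np.float64(-23.0)), (0, np.float64(-22.0)), (7, np.float64(-18.0)), (14, np.float64(-18.0)), (21, np.float64(-17.0))]
```

View pics/t6.png

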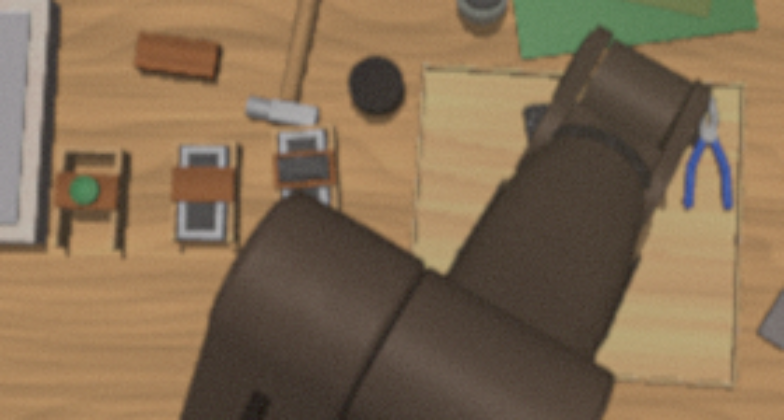

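The crop shows both tins under their straps with their far ends at the back walls: the empty one at px (203,190), the lead one at (303,165), its rear hidden by the arm. Ingot, disc, spool and hammer are in place. Grasping tin A.

Emit:
play_rows(steps=[{"dx": 0,"dy": 0,"dz": 30,"ax": 0,"ay": 0,"az": 0},{"dx": 0,"dy": 0,"dz": 40,"ax": 0,"ay": 0,"az": 0},{"dx": 0,"dy": 0,"dz": 25,"ax": 0,"ay": 0,"az": 0},{"dx": 0,"dy": 0,"dz": 0,"ax": 0,"ay": 0,"az": 0}])

```text
time_s: 28.18
tool_pos: [0.5937, -0.2514, 0.0342]
orientation: [0.281, -3.127, -0.003]
force: [-0.2, -0.1, 0.3]
gripper_width: 0.095
grip_force: 0.0
```

Emit:
play_rows(steps=[{"dx": 0,"dy": 0,"dz": 0,"ax": 0,"ay": 0,"az": 0},{"dx": 0,"dy": 0,"dz": 0,"ax": 0,"ay": 0,"az": 0},{"dx": 0,"dy": 0,"dz": 0,"ax": 0,"ay": 0,"az": 0},{"dx": 0,"dy": 0,"dz": 0,"ax": 0,"ay": 0,"az": 0},{"dx": 0,"dy": 0,"dz": 0,"ax": 0,"ay": 0,"az": 0}], claw=1)

```text
time_s: 28.8
tool_pos: [0.5944, -0.2524, 0.0359]
orientation: [-0.281, 3.128, -0.001]
force: [-0.7, -0.7, 2.1]
gripper_width: 0.0522
grip_force: 25.0
```

Emit:
play_rows(steps=[{"dx": 0,"dy": 0,"dz": 0,"ax": 0,"ay": 0,"az": 0},{"dx": 0,"dy": 0,"dz": 0,"ax": 0,"ay": 0,"az": 0}])

```text
time_s: 29.05
tool_pos: [0.5944, -0.2524, 0.0359]
orientation: [-0.281, 3.128, -0.001]
force: [0.4, -1.3, 4.6]
gripper_width: 0.0518
grip_force: 25.0
```

Emit:
play_rows(steps=[{"dx": 0,"dy": 0,"dz": -25,"ax": 0,"ay": 0,"az": 0},{"dx": 0,"dy": 0,"dz": -25,"ax": 0,"ay": 0,"az": 0},{"dx": 0,"dy": 0,"dz": -25,"ax": 0,"ay": 0,"az": 0},{"dx": 0,"dy": 0,"dz": -15,"ax": 0,"ay": 0,"az": 0},{"dx": 0,"dy": 0,"dz": 0,"ax": 0,"ay": 0,"az": 0}])

```text
time_s: 29.68
tool_pos: [0.5944, -0.2521, 0.126]
orientation: [-0.281, 3.128, -0.001]
force: [0.2, -0.5, -3.9]
gripper_width: 0.0517
grip_force: 25.0
```

Emit:
play_rows(steps=[{"dx": 0,"dy": 0,"dz": 0,"ax": 0,"ay": 0,"az": 0}])

```text
time_s: 29.8
tool_pos: [0.5938, -0.2519, 0.1245]
orientation: [0.281, -3.128, -0.002]
force: [-0.0, -0.3, -3.2]
gripper_width: 0.0521
grip_force: 25.0
```

Emit:
play_rows(steps=[{"dx": 0,"dy": 0,"dz": 0,"ax": 0,"ay": 0,"az": 0}])

```text
time_s: 29.92
tool_pos: [0.5939, -0.252, 0.1246]
orientation: [0.281, -3.128, -0.002]
force: [-0.2, 0.4, -3.0]
gripper_width: 0.0517
grip_force: 25.0
```

Emit:
play_rows(steps=[{"dx": 0,"dy": 0,"dz": 0,"ax": 0,"ay": 0,"az": 0}])

```text
time_s: 30.05
tool_pos: [0.5941, -0.2521, 0.1249]
orientation: [0.281, -3.128, -0.001]
force: [-0.6, 0.0, -3.1]
gripper_width: 0.052
grip_force: 25.0
```

Fz is about -3.0 N, so tin A holds the glass. It goes to bay_glass (524,351.5), yaw -1.8°.

Emit:
play_rows(steps=[{"dx": 0,"dy": 0,"dz": 0,"ax": 0,"ay": 0,"az": 0.105},{"dx": 0,"dy": 0,"dz": 0,"ax": 0,"ay": 0,"az": 0.106},{"dx": 16.5,"dy": 46,"dz": 0,"ax": 0,"ay": 0,"az": 0},{"dx": 16.5,"dy": 46,"dz": 0,"ax": 0,"ay": 0,"az": 0},{"dx": 16.5,"dy": 46,"dz": 0,"ax": 0,"ay": 0,"az": 0}])

```text
time_s: 30.68
tool_pos: [0.5485, -0.1114, 0.1254]
orientation: [-0.051, -3.141, -0.0]
force: [0.7, 0.9, -2.6]
gripper_width: 0.0521
grip_force: 25.0
```

Emit:
play_rows(steps=[{"dx": 16.5,"dy": 46,"dz": 0,"ax": 0,"ay": 0,"az": 0},{"dx": 16.5,"dy": 46,"dz": 0,"ax": 0,"ay": 0,"az": 0},{"dx": 16.5,"dy": 46,"dz": 0,"ax": 0,"ay": 0,"az": 0},{"dx": 16.5,"dy": 46,"dz": 0,"ax": 0,"ay": 0,"az": 0},{"dx": 16.5,"dy": 46,"dz": 0,"ax": 0,"ay": 0,"az": 0}])

```text
time_s: 31.3
tool_pos: [0.4735, 0.1212, 0.1257]
orientation: [0.05, 3.141, 0.0]
force: [-0.9, -0.1, -2.6]
gripper_width: 0.0519
grip_force: 25.0
```

Emit:
play_rows(steps=[{"dx": 16.5,"dy": 46,"dz": 0,"ax": 0,"ay": 0,"az": 0},{"dx": 16.5,"dy": 46,"dz": 0,"ax": 0,"ay": 0,"az": 0},{"dx": 16.5,"dy": 46,"dz": 0,"ax": 0,"ay": 0,"az": 0},{"dx": 16.5,"dy": 46,"dz": 0,"ax": 0,"ay": 0,"az": 0},{"dx": 16.5,"dy": 46,"dz": 0,"ax": 0,"ay": 0,"az": 0}])

```text
time_s: 31.92
tool_pos: [0.3983, 0.3539, 0.1256]
orientation: [0.05, 3.141, 0.0]
force: [1.3, 0.8, -2.4]
gripper_width: 0.0522
grip_force: 25.0
```

Emit:
play_rows(steps=[{"dx": 0,"dy": 0,"dz": 0,"ax": 0,"ay": 0,"az": 0},{"dx": 0,"dy": 0,"dz": 0,"ax": 0,"ay": 0,"az": 0},{"dx": 0,"dy": 0,"dz": 0,"ax": 0,"ay": 0,"az": 0}])

```text
time_s: 32.3
tool_pos: [0.3993, 0.3515, 0.1256]
orientation: [-0.052, -3.141, 0.0]
force: [0.5, 0.8, -3.4]
gripper_width: 0.0521
grip_force: 25.0
```

```bash
python3 - <<'E'
from rig import r,optics
from h import *
s=r.get_state(); print(s["tool_pos"],s["orientation"])
c=optics.camera("top")
for b in blobs(c,.035,.09,100,(.4,.7,.3,.41)): print(b)
E
```

```text
[0.39926462 0.35148967 0.12561294] [-5.18431106e-02 -3.14102760e+00  1.87700272e-04]
{'c': (521, 353), 'wh': (121, 78), 'deg': -2.8, 'z': np.float64(54.5), 'n': 482}
```

Emit:
play_rows(steps=[{"dx": 0,"dy": 4,"dz": 35,"ax": 0,"ay": 0,"az": 0},{"dx": 0,"dy": 0,"dz": 35,"ax": 0,"ay": 0,"az": 0},{"dx": 0,"dy": 0,"dz": 18,"ax": 0,"ay": 0,"az": 0},{"dx": 0,"dy": 0,"dz": 5,"ax": 0,"ay": 0,"az": 0},{"dx": 0,"dy": 0,"dz": 0,"ax": 0,"ay": 0,"az": 0}])

```text
time_s: 32.98
tool_pos: [0.3994, 0.3561, 0.0329]
orientation: [0.051, 3.141, 0.0]
force: [0.2, -0.7, -1.7]
gripper_width: 0.0523
grip_force: 25.0
```

Emit:
play_rows(steps=[{"dx": -10,"dy": 0,"dz": 0,"ax": 0,"ay": 0,"az": 0},{"dx": -10,"dy": 0,"dz": 0,"ax": 0,"ay": 0,"az": 0}])

```text
time_s: 33.22
tool_pos: [0.4202, 0.356, 0.0335]
orientation: [0.05, 3.14, 0.002]
force: [0.5, 0.2, -3.3]
gripper_width: 0.0516
grip_force: 25.0
```

Emit:
play_rows(steps=[{"dx": -10,"dy": 0,"dz": 0,"ax": 0,"ay": 0,"az": 0},{"dx": -10,"dy": 0,"dz": 0,"ax": 0,"ay": 0,"az": 0},{"dx": 0,"dy": 0,"dz": 0,"ax": 0,"ay": 0,"az": 0}])

```text
time_s: 33.6
tool_pos: [0.4398, 0.355, 0.0326]
orientation: [0.051, 3.141, 0.0]
force: [-0.3, -0.7, -3.3]
gripper_width: 0.0519
grip_force: 25.0
```

Emit:
play_rows(steps=[{"dx": 0,"dy": 0,"dz": 1,"ax": 0,"ay": 0,"az": 0},{"dx": 0,"dy": 0,"dz": 0.7,"ax": 0,"ay": 0,"az": 0},{"dx": 0,"dy": 0,"dz": 0,"ax": 0,"ay": 0,"az": 0}])

```text
time_s: 33.98
tool_pos: [0.4388, 0.3551, 0.031]
orientation: [-0.05, -3.141, 0.0]
force: [-0.3, -0.3, -0.7]
gripper_width: 0.0519
grip_force: 25.0
```

Emit:
play_rows(steps=[{"dx": 0,"dy": 0,"dz": 0,"ax": 0,"ay": 0,"az": 0},{"dx": 0,"dy": 0,"dz": 0,"ax": 0,"ay": 0,"az": 0},{"dx": 0,"dy": 0,"dz": 0,"ax": 0,"ay": 0,"az": 0},{"dx": 25,"dy": 0,"dz": 0,"ax": 0,"ay": 0,"az": 0},{"dx": 25,"dy": 0,"dz": 0,"ax": 0,"ay": 0,"az": 0}], claw=-0.5)

```text
time_s: 34.6
tool_pos: [0.3885, 0.3566, 0.0309]
orientation: [0.051, 3.141, 0.0]
force: [-0.2, 0.3, 0.2]
gripper_width: 0.0712
grip_force: 0.0
```

Emit:
play_rows(steps=[{"dx": 25,"dy": 0,"dz": 0,"ax": 0,"ay": 0,"az": 0},{"dx": 0,"dy": 0,"dz": 0,"ax": 0,"ay": 0,"az": 0}])

```text
time_s: 34.85
tool_pos: [0.3629, 0.3575, 0.0311]
orientation: [-0.048, -3.141, 0.001]
force: [-0.2, -0.1, 0.3]
gripper_width: 0.0714
grip_force: 0.0
```

Emit:
play_rows(steps=[{"dx": 0,"dy": 0,"dz": 0,"ax": 0,"ay": 0,"az": 0},{"dx": 0,"dy": 0,"dz": 0,"ax": 0,"ay": 0,"az": 0},{"dx": 0,"dy": 0,"dz": 0,"ax": 0,"ay": 0,"az": 0},{"dx": 0,"dy": 0,"dz": 0,"ax": 0,"ay": 0,"az": 0},{"dx": 0,"dy": 0,"dz": 0,"ax": 0,"ay": 0,"az": 0}], claw=1)

```text
time_s: 35.48
tool_pos: [0.3642, 0.3575, 0.0309]
orientation: [0.05, 3.141, 0.0]
force: [-1.4, -0.5, -0.2]
gripper_width: 0.0268
grip_force: 0.0
```

Emit:
play_rows(steps=[{"dx": 0,"dy": 0,"dz": 0,"ax": 0,"ay": 0,"az": 0},{"dx": 0,"dy": 0,"dz": 0,"ax": 0,"ay": 0,"az": 0},{"dx": 0,"dy": 0,"dz": 0,"ax": 0,"ay": 0,"az": 0},{"dx": 0,"dy": 0,"dz": 0,"ax": 0,"ay": 0,"az": 0}])

```text
time_s: 35.98
tool_pos: [0.364, 0.3575, 0.031]
orientation: [0.05, 3.141, 0.0]
force: [0.5, 0.3, 0.4]
gripper_width: 0.0
grip_force: 0.0
```

Emit:
play_rows(steps=[{"dx": -7,"dy": -1,"dz": 0,"ax": 0,"ay": 0,"az": 0},{"dx": -6,"dy": 0,"dz": 0,"ax": 0,"ay": 0,"az": 0},{"dx": -10,"dy": 0,"dz": 0,"ax": 0,"ay": 0,"az": 0},{"dx": -12,"dy": 0,"dz": 0,"ax": 0,"ay": 0,"az": 0}])

```text
time_s: 36.48
tool_pos: [0.3997, 0.3553, 0.0309]
orientation: [-0.05, -3.141, -0.0]
force: [-1.3, 0.9, 0.5]
gripper_width: 0.0005
grip_force: 0.7
```

Emit:
play_rows(steps=[{"dx": -12,"dy": 0,"dz": 0,"ax": 0,"ay": 0,"az": 0},{"dx": -12,"dy": 0,"dz": 0,"ax": 0,"ay": 0,"az": 0}])

```text
time_s: 36.72
tool_pos: [0.4239, 0.3545, 0.0309]
orientation: [0.05, 3.141, 0.0]
force: [-1.6, -0.0, 0.9]
gripper_width: 0.0006
grip_force: 0.9
```

Emit:
play_rows(steps=[{"dx": -12,"dy": 0,"dz": 0,"ax": 0,"ay": 0,"az": 0},{"dx": -8,"dy": 0,"dz": 0,"ax": 0,"ay": 0,"az": 0},{"dx": -4,"dy": 0,"dz": 0,"ax": 0,"ay": 0,"az": 0}])

```text
time_s: 37.1
tool_pos: [0.4474, 0.3538, 0.0309]
orientation: [-0.05, -3.141, -0.0]
force: [-2.5, 0.5, 2.0]
gripper_width: 0.0005
grip_force: 1.3
```

Emit:
play_rows(steps=[{"dx": -3,"dy": 0,"dz": 0,"ax": 0,"ay": 0,"az": 0}])

```text
time_s: 37.22
tool_pos: [0.45, 0.3537, 0.0309]
orientation: [-0.05, -3.141, 0.0]
force: [-1.8, 0.2, 0.3]
gripper_width: 0.0003
grip_force: 0.9
```

Emit:
play_rows(steps=[{"dx": -2,"dy": 0,"dz": 0,"ax": 0,"ay": 0,"az": 0}])

```text
time_s: 37.35
tool_pos: [0.4519, 0.3537, 0.0309]
orientation: [-0.05, -3.141, -0.0]
force: [-2.9, -0.9, 0.8]
gripper_width: 0.0003
grip_force: 0.8
```

Emit:
play_rows(steps=[{"dx": -2,"dy": 0,"dz": 0,"ax": 0,"ay": 0,"az": 0}])

```text
time_s: 37.48
tool_pos: [0.4539, 0.3536, 0.0309]
orientation: [-0.05, -3.141, -0.0]
force: [-1.4, 0.3, 0.0]
gripper_width: 0.0008
grip_force: 0.7
```

Emit:
play_rows(steps=[{"dx": -2,"dy": 0,"dz": 0,"ax": 0,"ay": 0,"az": 0}])

```text
time_s: 37.6
tool_pos: [0.456, 0.3536, 0.0309]
orientation: [0.05, 3.141, 0.0]
force: [-1.7, 0.8, -0.3]
gripper_width: 0.0004
grip_force: 0.6
```

Emit:
play_rows(steps=[{"dx": -1.5,"dy": 0,"dz": 0,"ax": 0,"ay": 0,"az": 0}])

```text
time_s: 37.72
tool_pos: [0.4568, 0.3534, 0.0309]
orientation: [-0.05, -3.14, 0.001]
force: [-10.2, 0.6, 5.0]
gripper_width: 0.0004
grip_force: 5.1
```

Emit:
play_rows(steps=[{"dx": -1.5,"dy": 0,"dz": 0,"ax": 0,"ay": 0,"az": 0}])

```text
time_s: 37.85
tool_pos: [0.4568, 0.3532, 0.0309]
orientation: [-0.05, -3.137, 0.003]
force: [-18.0, 2.5, 10.7]
gripper_width: 0.0008
grip_force: 9.1
```

Emit:
play_rows(steps=[{"dx": -1,"dy": 0,"dz": 0,"ax": 0,"ay": 0,"az": 0},{"dx": 0,"dy": 0,"dz": 0,"ax": 0,"ay": 0,"az": 0}])

```text
time_s: 38.1
tool_pos: [0.4568, 0.3531, 0.031]
orientation: [-0.049, -3.135, 0.003]
force: [-18.3, 3.1, 9.5]
gripper_width: 0.0009
grip_force: 9.2
```

Rigid stop at the predicted place, so the glass tin is home. I'm backing off clear of the bays to check from above.

Emit:
play_rows(steps=[{"dx": 23,"dy": 0,"dz": 0,"ax": 0,"ay": 0,"az": 0},{"dx": 0,"dy": 0,"dz": -50,"ax": 0,"ay": 0,"az": 0},{"dx": 0,"dy": 0,"dz": -50,"ax": 0,"ay": 0,"az": 0},{"dx": 10,"dy": 40,"dz": -30,"ax": 0,"ay": 0,"az": 0},{"dx": 20,"dy": 45,"dz": -20,"ax": 0,"ay": 0,"az": 0}])

```text
time_s: 38.72
tool_pos: [0.4104, 0.441, 0.1832]
orientation: [0.053, 3.139, 0.003]
force: [-0.3, -0.2, -0.6]
gripper_width: 0.0004
grip_force: 0.0
```

Emit:
play_rows(steps=[{"dx": 30,"dy": 45,"dz": 0,"ax": 0,"ay": 0,"az": 0},{"dx": 40,"dy": 40,"dz": 0,"ax": 0,"ay": 0,"az": 0},{"dx": 40,"dy": 30,"dz": 0,"ax": 0,"ay": 0,"az": 0},{"dx": 40,"dy": 20,"dz": 0,"ax": 0,"ay": 0,"az": 0},{"dx": 0,"dy": 0,"dz": 0,"ax": 0,"ay": 0,"az": 0}])

```text
time_s: 39.35
tool_pos: [0.2617, 0.581, 0.181]
orientation: [0.044, 3.141, 0.001]
force: [1.0, 0.6, 0.2]
gripper_width: 0.0004
grip_force: 0.0
```

```bash
python3 - <<'E'
from rig import r,optics
from h import *
s=r.get_state(); print(s["time_s"],s["tool_pos"],s["force"])
c=optics.camera("top");W=cloud(c);np.savez("t7.npz",**c)
cv2.imwrite("pics/t7.png",cv2.resize(c["frame"][100:300,160:460],None,fx=2.6,fy=2.6))
for n,x,y,a in(("lead",.552,.094,5.2),("empty",.530,.2135,.5),("glass",.521,.352,-1.8)):
    a=np.deg2rad(a);L=(W-[x,y,0])@np.array([[np.cos(a),-np.sin(a),0],[np.sin(a),np.cos(a),0],[0,0,1]])
    P=L[(L[...,2]>.036)&(L[...,2]<.049)&(abs(L[...,1])<.026)&(abs(L[...,0])<.09)]*1000
    print(n,[P[abs(P[:,1]-v)<4,0].min().round() for v in range(-21,22,7)],np.median(P[:,2]))
E
```

```text
39.35 [0.26166825 0.5810377  0.18098248] [1.02910057 0.55920636 0.16806198]
lead [np.float64(-57.0), np.float64(-57.0), np.float64(-56.0), np.float64(-56.0), np.float64(-55.0), np.float64(-57.0), np.float64(-57.0)] 45.75198107011896
empty [np.float64(-55.0), np.float64(-55.0), np.float64(-55.0), np.float64(-55.0), np.float64(-56.0), np.float64(-56.0), np.float64(-55.0)] 45.762857615585844
glass [np.float64(-55.0), np.float64(-55.0), np.float64(-55.0), np.float64(-55.0), np.float64(-56.0), np.float64(-56.0), np.float64(-56.0)] 45.64200469628307
```

View pics/t7.png

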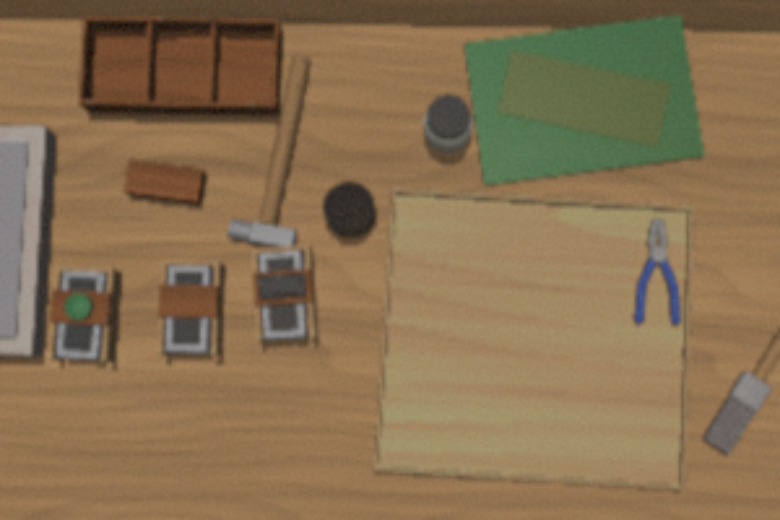

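All three tins sit flat at 46 mm, with their rear edges at -55 to -57 mm (home is -56), at px (80,315), (188,310) and (283,297). Everything else is where it was. Handing in.

```bash
python3 -c "
from rig import workorder
print(workorder.hand_in())"
```

```text
the job is handed in; nothing more can be done
None
```

The job is handed in: each tin was lifted and weighed, then pushed fully home (lead, tin_c, under the ingot; glass, tin_a, under the disc; empty, tin_b, in the bare bay), all upright in the final top view, with nothing else seen to have moved and the robot clear at about 39 s of the 72 s allowed.

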